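# Open the punch case with the sliding lid

## Task

Open the blue punch case on its sloping stand: raise the grey lid by its orange handle over the metal lip at its end, slide it out of its grooves, and lower it, handle up, to lie flat in the middle of the black rubber mat, letting go only once it rests there. The case may or may not be locked: if the raised lid will not slide, turn the black knob clockwise to its stop. Do not force the lid, and leave the casting, the bottle and the hammer where they are.

Things in the scene. Friction and masses are not known exactly. Their poses are not given: they have to be found in the camera images.
- case: Blue case fixed on a green stand sloping 25 degrees, rising away from the robot; 128 mm wide (x), 210 long (y, -115 to 95). Origin on its underside; x points up the slope, y level, the way the lid slides out, z square to the slope. The shut lid's underside is at z = 34 mm, with 2.5 mm play to each side. Overhangs (z = 54 to 60 mm, 94 mm apart) cover its long edges, so it can rise 14 mm at most.
- lip_top (a point): Middle of the top of the metal end lip at the case's +y end, y = 82 to 95 mm and z = 41 mm in the case: it stands 7 mm above the shut lid's underside. The lid must rise more than 7 mm (10 to 11 is best, parallel to the slope) before it slides to +y; it is out of the grooves after 190 mm. Axes as the case.
- housing_top (a point): Middle of the roof of the blue lock housing over the lid's tail: y = -115 to -32 mm in the case, top at z = 90 mm. Locked, the raised lid stops dead after 3 to 20 mm of sliding; free, it slides with a few newtons. More than 150 N of contact force between lid and case counts as forcing: stop pulling at 10 to 20 N. Axes as the case.
- lid_grip (a point): Middle of the grip of the lid's orange handle: an upright fin 16 mm thick (x), 70 mm long (y), 42 mm high above the lid plate. This point is 28 mm above the plate's top and 34 mm above the lid's underside. Axes as the case while shut: the fin slopes with the lid, z along its height.
- lid_centre (a point): Mid-thickness of the loose lid (0.2 to 0.45 kg). Its grey plate is 110 mm (x) by 171 (y, -91 to +80 mm of this point) by 6; the handle's grip is 20 mm to +y and 31 to +z of it. A steel rib 26 mm high stands on the tail at x = 10 to 32 mm, under the housing while shut. z is the lid's upper side.
- knob_grip (a point): On the axis of the round black knob, half-way up it: diameter 40 mm, 26 high, its underside 13 mm above the housing roof. Fixed to the case, axes as the case, so it does not tell how far the knob is turned. Stops 1.3 rad apart; clockwise (looking down on it) unlocks, surely free at that stop; it may start anywhere and stays where left. Friction 0.08 N m.
- mat_centre (a point): Centre of the top of the black rubber mat, 200 (x) by 250 (y) by 4 mm, fixed flat on the bench; z up.
- casting: Bystander: dark cast housing, 100 by 120 by 87 mm high, 3 kg; origin under its centre.
- oil_bottle: Bystander: green bottle with red cap, diameter 64 mm, 150 mm high; origin under its centre.
- hammer: Bystander: hammer lying on the bench, along its own x.
- lid: The lid as a whole (see lid_centre); origin on its underside, below that point.
Things that resemble listed ones, but are neither listed nor needed, are in the scene too. Of the things shaped like the lid, the grey one is meant.

How it is judged:
On the way, in this order (a step that is already met when the one before it is completed fails the run):
1. the lid is slid out along its grooves, most of the way past the end lip (y of lid_centre in the frame of case between 0.15 and 0.2 m and x of lid_centre in the frame of case between -0.02 and 0.02 m and z of lid_centre in the frame of case below 0.075 m), for 0.05 s.
2. the lid is lowered flat, handle up, onto the middle of the mat (centre within 45 mm of the mat's centre) with the fingers still on it (horizontal distance between lid_centre and mat_centre below 0.045 m and angle between lid_centre's own z axis and vertical below 0.1 rad and z of lid_centre in the frame of mat_centre below 0.009 m and z of lid_grip in the frame of mat_centre above 0.025 m and contact force between the fingers and lid above 1 N), for 0.05 s.
At the end, for the whole second after the job is handed in: The lid lies at rest flat (within 0.1 rad) and handle up on the rubber mat, its centre within 45 mm of the mat's centre, released; casting, bottle and hammer within 30 mm of where they were and the bottle upright (horizontal distance between lid_centre and mat_centre below 0.045 m and angle between lid_centre's own z axis and vertical below 0.1 rad and z of lid_centre in the frame of mat_centre below 0.009 m and z of lid_grip in the frame of mat_centre above 0.025 m and linear speed of lid below 0.02 m/s and distance of each of casting, oil_bottle, hammer from where it was at the start of the episode below 0.03 m and angle between oil_bottle's own z axis and vertical below 0.4 rad); the robot touches nothing.
It fails at once if the lid is forced against the case or its lock (over 150 N) (contact force between lid and case above 150 N).
It fails at once if the casting, the bottle or the hammer is shifted by more than 30 mm (distance of any of casting, oil_bottle, hammer from where it was at the start of the episode above 0.03 m).
It fails at once if the bottle is tipped (angle between oil_bottle's own z axis and vertical above 0.4 rad).
It also fails if it takes over 72 s, if anything falls off the work surface, if the arm or the gripper's body presses on something with over 40 N, if the wrist force passes 120 N, or if a joint passes its speed limit or range.

## Robot

A 7-joint arm with a two-finger parallel gripper is mounted at the origin on the work surface. World frame = base frame: x ahead of the robot, y to its left, z up, the work surface at z = 0. Lengths are in m, angles in rad, forces in N, time in s.
With the tool pointing down it reaches from about 0.425 to 0.875 m from the base axis. Payload 4.7 kg.
Tool frame: the origin (TCP) lies midway between the tips of the shut fingers; the grasp point (between the pads) lies 19 mm behind it; x points along the fingers, z is the direction in which the jaws open and shut, and the axes are right-handed (so a half turn about x gives the same grasp; the last joint's range is limited). The gripper opens to 87 mm and grips with 3 to 60 N. Pads are 19 mm wide; open, the fingers measure 117 mm over their backs; the gripper's body (75 mm by 190 mm) begins 51 mm behind the grasp point.
Start: joints at [1.357, 0.321, -0.07, 1.45, 0.023, 1.371, -0.057], TCP at [0.147, -0.633, 0.223] pointing down, gripper open.
Joint ranges: [-2.86, 2.86], [-0.3, 2.09], [-1.38, 1.24], [0.06, 2.45], [-1.56, 4.7], [0.09, 2.05], [-2.69, 2.69]. Speed limits (rad/s): [2.57, 2.57, 3.14, 3.14, 3.14, 3.14, 3.14].

## Interface

Orientations are given as a rotation vector (axis times angle).
In Python, from bench import ctrl, vision, close_job gives the robot as it stands. The module is installed in compiled form; this text tells all that it offers.
- The arm moves only by the tool servo_tool, never from a script. Its argument "commands" is a list that holds one entry, the list of rows, each a list of 7 numbers: the turn, a rotation vector about the tool's x, y, z in degrees, then the shift along the tool's x, y, z in mm, then the finger opening in mm, from 0 to 87. In form: [[[wx, wy, wz, x, y, z, grip], ...]]. A call has 1 to 5 rows; each row is the pose to reach, as a shift and turn from the pose commanded when the call began, along the tool's axes at that moment; what a row does not reach only later rows make up. A row lasts 1/8 s, in which the tool goes at most 62.5 mm and 10.7 degrees, less where a joint would pass 70% of its speed; a pose out of reach is approached as far as the arm can. A call with a gripper value outside its range is refused whole. The fingers move at their own pace and stop on an object; "newtons" is the grip in N (left out, the last holds). Time passes only in rows, so rows that repeat a pose let the fingers close. It gives the time, the measured TCP pose, the force and the opening at its end, in the units of the state.
- ctrl.get_state(): the state, without advancing time (a new reading comes with each control period).
- vision.get_image(name): name is "scene" or "top"; returns the picture (420x560x3 uint8, red, green, blue); there is no depth.
- vision.camera_info(name): a dict with "fov_y" (degrees; the focal length in pixels is half the picture's height over the tangent of half this angle, whatever the lens; pixels are square), "cx", "cy" (the principal point, pixels), "pose" (4x4, takes a point from camera to world coordinates). Camera axes: x right, y down, z forward; pixel columns grow to the right and rows downward; lengths in m; the calibration is good to about 2 mm. A picture is of the moment at which its call begins. camera_info takes no time and is no camera call.
- close_job(): hands the job in, once; it reports no verdict.
The state is a dict: "time": time; "joint_positions": joint angles; "qd": joint speeds; "joint_torque": joint torques, N m; "position": TCP position; "tool_rot": TCP orientation; "ft_force": force on the tool from outside, world axes, zero at the start; "torque": the same for the moment, N m; "grip_width": opening from 0.0 (shut) to 1.0 (fully open).
Only numpy, scipy, OpenCV 4.12 (cv2) and the standard library are available. Lean on these libraries where they do the work, as an engineer would, in place of code of your own. Each camera call takes 0.05 s, during which the arm holds its last target. There are 200 camera calls.

## Working session

There is one attempt and no reset: what is moved stays moved. The work goes in short steps, Python scripts to look and compute and a tool call to move; the robot and the scene stay as the last step left them, time stands still between calls to the robot, and variables do not carry over. Pictures are saved under pics/ and viewed, about 8 in all and at most 12, crops included, and the job is handed in when it is done.

Besides the shell and the picture viewer there is one more tool, called as name([rows], argument=value, ...), one row to a line, values as JSON. servo_tool: Moves the arm, as the interface text tells. Its arguments: {"type":"object","properties":{"commands":{"type":"array"},"newtons":{"type":"number"}},"required":["commands"]}

```bash
mkdir -p pics; cat > h.py <<'E'
import numpy as np, cv2
from scipy.spatial.transform import Rotation as R
from bench import ctrl, vision, close_job
def cam(n):
    i=vision.camera_info(n); f=210/np.tan(np.radians(i["fov_y"])/2); return f,i["cx"],i["cy"],np.array(i["pose"])
def ray(n,u,v):
    f,cx,cy,T=cam(n); d=T[:3,:3]@np.array([(u-cx)/f,(v-cy)/f,1]); return T[:3,3],d/np.linalg.norm(d)
def onz(n,u,v,z):
    o,d=ray(n,u,v); return o+d*(z-o[2])/d[2]
def proj(n,p):
    f,cx,cy,T=cam(n); q=T[:3,:3].T@(np.array(p)-T[:3,3]); return np.array([cx+f*q[0]/q[2],cy+f*q[1]/q[2]])
def tri(a,b):
    o1,d1=ray("scene",*a);o2,d2=ray("top",*b)
    s=np.linalg.lstsq(np.c_[d1,-d2],o2-o1,rcond=None)[0]; p,q=o1+s[0]*d1,o2+s[1]*d2
    return (p+q)/2,np.linalg.norm(p-q)
def snap(n,name,crop=None,k=1):
    im=vision.get_image(n)[:,:,::-1].copy(); cv2.imwrite(f"pics/{name}_raw.png",im)
    if crop: x0,y0,x1,y1=crop; im=im[y0:y1,x0:x1]
    cv2.imwrite(f"pics/{name}.png",cv2.resize(im,None,fx=k,fy=k,interpolation=cv2.INTER_CUBIC)); return im
def st():
    s=ctrl.get_state(); return s,np.array(s["position"]),R.from_rotvec(s["tool_rot"])
E
python3 - <<'E'
from h import *
np.set_printoptions(precision=4,suppress=True)
snap("scene","s0",k=1.4);snap("top","t0",k=1.4)
for n in("scene","top"): print(vision.camera_info(n))
s,p,r=st();print(s);print(r.as_matrix())
E
```

```text
{'fov_y': 55.53314969572834, 'cx': 278.9981284157602, 'cy': 206.58092213968567, 'pose': array([[ 0.299 ,  0.7485, -0.5919,  1.1201],
       [ 0.9542, -0.2312,  0.1897, -0.1947],
       [ 0.0051, -0.6216, -0.7833,  0.8364],
       [ 0.    ,  0.    ,  0.    ,  1.    ]])}
{'fov_y': 43.704123020545666, 'cx': 281.0126559047014, 'cy': 210.1974497056267, 'pose': array([[-0.0139, -0.9822,  0.1872,  0.3531],
       [-0.9996,  0.0183,  0.0215, -0.0183],
       [-0.0245, -0.1868, -0.9821,  1.2248],
       [ 0.    ,  0.    ,  0.    ,  1.    ]])}
{'time': 0.1, 'joint_positions': array([ 1.3571,  0.3218, -0.0701,  1.4515,  0.0226,  1.3708, -0.0569]), 'qd': array([-0.0015, -0.0031,  0.0016, -0.0029,  0.0009, -0.0007, -0.    ]), 'joint_torque': array([  0.0004, -49.257 ,  -0.4053, -31.34  ,  -0.0641,   0.0394,
         0.0001]), 'position': array([ 0.1466, -0.6327,  0.2216]), 'tool_rot': array([ 1.0408,  1.3098, -1.0392]), 'ft_force': array([ 1.4166,  0.0435, -0.5395]), 'torque': array([ 0.0171, -0.0252,  0.014 ]), 'grip_width': 1.0009438036334244}
[[-0.0005  0.9742  0.2258]
 [ 0.0017  0.2258 -0.9742]
 [-1.     -0.0001 -0.0018]]
```

View pics/s0.png

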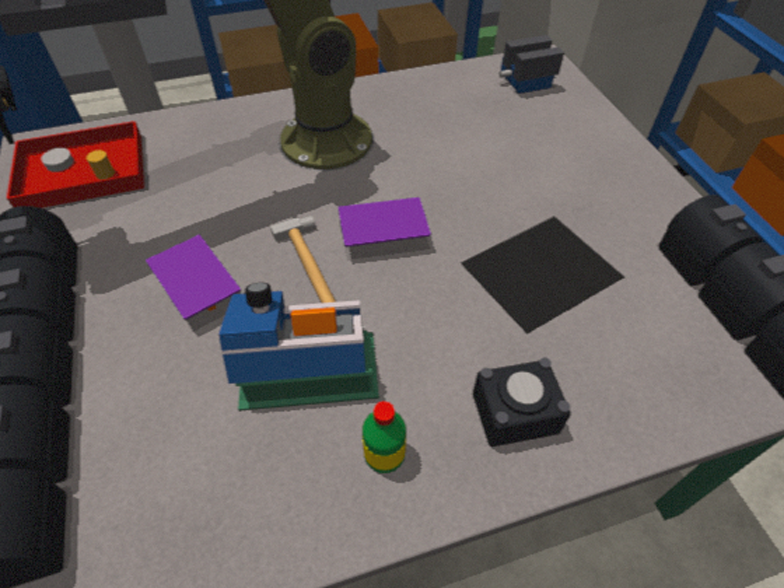

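View pics/t0.png

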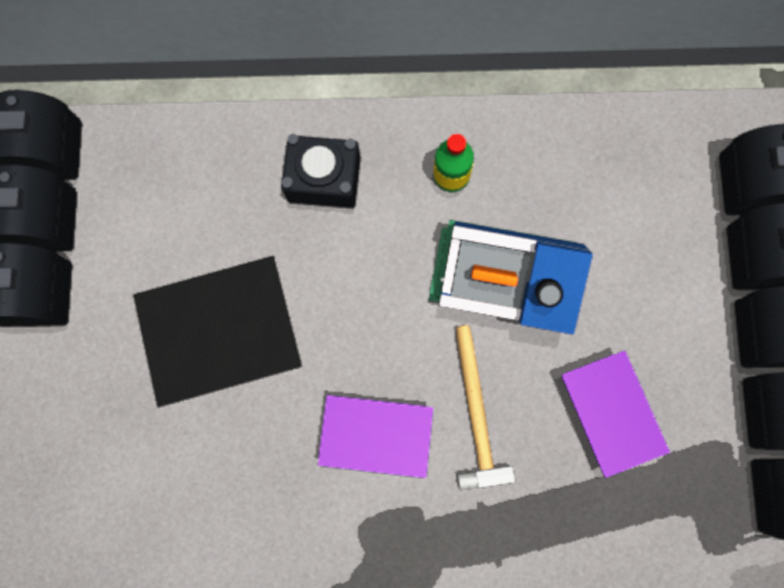

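Top view: the case sits at about (515,280), with its lip on the left (world +y). The fin is at (494,276), the knob at (548,292) and the mat at (217,331), all in 1.4x pixels. Possible mix-ups:
- **Lid:** the two purple plates at (375,437) and (615,413) are not grey. The wanted lid is the grey plate at (490,265) in the case.
- **Knob:** the casting's round boss at (318,162) is light, and so not the knob.

One close crop comes next, with the masks measured in the same step.

```bash
python3 - <<'E'
from h import *
np.set_printoptions(precision=4,suppress=True)
a=cv2.imread("pics/s0_raw.png");b=cv2.imread("pics/t0_raw.png")
ca=cv2.resize(a[190:295,150:280],None,fx=3,fy=3,interpolation=cv2.INTER_CUBIC)
cb=cv2.resize(b[150:255,300:430],None,fx=3,fy=3,interpolation=cv2.INTER_CUBIC)
cv2.imwrite("pics/crop1.png",np.hstack([ca,cb]))
def comps(im,m,box,mn=25):
    x0,y0,x1,y1=box; mm=np.zeros(m.shape,np.uint8); mm[y0:y1,x0:x1]=m[y0:y1,x0:x1]
    cs,_=cv2.findContours(mm,0,2)
    for c in cs:
        if cv2.contourArea(c)>mn:
            M=cv2.moments(c); print(cv2.contourArea(c),M["m10"]/M["m00"],M["m01"]/M["m00"],cv2.minAreaRect(c), cv2.approxPolyDP(c,2,True)[:,0].tolist())
for n,im,cbx in(("scene",a,(150,190,290,300)),("top",b,(295,150,430,255))):
    h=cv2.cvtColor(im,cv2.COLOR_BGR2HSV);H,S,V=cv2.split(h)
    print(n,"orange");comps(im,((H<20)&(S>180)&(V>120)),cbx)
    print("blue");comps(im,((H>100)&(H<120)&(S>150)&(V>70)),cbx)
    print("knob dark");comps(im,((V<50)).astype(np.uint8),cbx)
    print("mat");comps(im,((V<55)).astype(np.uint8),(310,140,460,245) if n=="scene" else (85,175,225,300),2000)
E
```

```text
scene orange
138.5 273.8712394705174 293.3285198555957 ((274.0, 293.0), (12.0, 14.0), 90.0) [[271, 287], [267, 292], [268, 298], [278, 299], [281, 296], [279, 289]]
491.0 223.73489477257297 229.346911065852 ((223.5323486328125, 229.42056274414062), (17.64019775390625, 30.601903915405273), 85.60128784179688) [[238, 220], [209, 222], [210, 238], [238, 237]]
blue
1819.0 210.60280373831776 259.3858347077149 ((210.20245361328125, 259.4971008300781), (20.042333602905273, 99.1880111694336), 85.36454010009766) [[260, 264], [258, 246], [160, 254], [164, 272]]
1136.5 177.65053526910103 231.4977269394339 ((178.70138549804688, 228.93698120117188), (38.714202880859375, 44.04387664794922), 87.87889862060547) [[200, 209], [194, 209], [197, 217], [186, 225], [179, 222], [174, 210], [167, 210], [157, 237], [159, 249], [197, 245], [196, 232]]
knob dark
768.5 219.05335068314898 277.14638906961613 ((218.78892517089844, 277.32269287109375), (11.088590621948242, 89.53170776367188), 85.03025817871094) [[263, 269], [218, 272], [212, 276], [211, 273], [175, 276], [174, 279], [178, 286], [186, 283], [194, 285
[... 692 characters left out ...]
0]]
blue
2396.5 396.29132763057237 203.14069128590305 ((368.5560302734375, 198.19200134277344), (99.72864532470703, 63.683223724365234), 10.30484676361084) [[325, 159], [386, 171], [372, 230], [409, 237], [422, 183], [415, 178], [416, 175]]
knob dark
49.0 387.51020408163265 204.1598639455782 ((388.6741027832031, 206.1603240966797), (11.568238258361816, 18.55615997314453), 49.76364517211914) [[395, 200], [387, 200], [383, 204], [384, 215], [386, 216], [384, 208], [388, 203], [394, 201], [399, 205]]
mat
8249.5 154.21744752207204 236.1545952279936 ((153.57925415039062, 236.28659057617188), (81.12419128417969, 107.1881103515625), 74.53878784179688) [[194, 184], [96, 211], [113, 289], [214, 260]]
```

View pics/crop1.png

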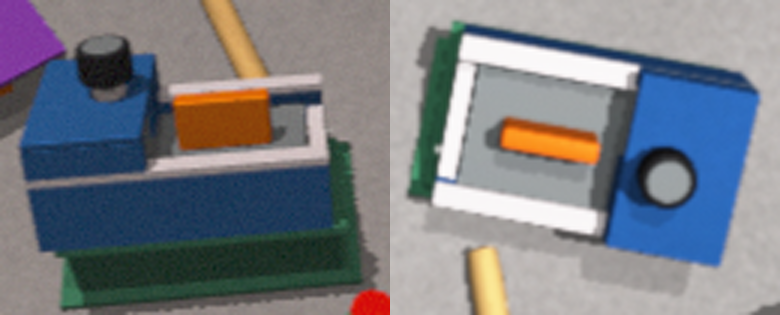

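The crop shows the grey lid with its orange fin, in the case with the black knob. In the scene view the knob top is at (184,205) and the fin's top edge runs (208,222) to (240,220). In the top view the knob is at (393,210) and the fin at (353,196). Next I triangulate these corners and fit the case frame, with the tilt known to be 25°.

```bash
cat > fit.py <<'E'
from h import *
from scipy.optimize import least_squares
np.set_printoptions(precision=4,suppress=True)
S=lambda x,y:(150+x/3-.3,190+y/3-.3)
T=lambda x,y:(300+(x-390)/3-.3,150+y/3-.3)
P={"knobtop":((None,None,.129),S(102,44),T(668,180)),
"h+-":((.064,-.115,.09),S(22,148),T(757,92)),"h++":((.064,-.032,.09),S(148,140),T(640,72)),
"h--":((-.064,-.115,.09),S(50,58),T(721,265)),"h-+":((-.064,-.032,.09),S(158,55),T(606,243)),
"e+":((.064,.095,.06),S(329,155),T(465,35)),"e-":((-.064,.095,.06),S(321,75),T(432,205))}
for k,(m,a,b) in P.items(): print(k,*tri(a,b))
t=np.radians(25)
def Rc(psi): return R.from_euler("z",psi).as_matrix()@R.from_euler("y",-t).as_matrix()
def res(v):
    r=[]
    for k,(m,a,b) in P.items():
        m=[v[4],v[5],m[2]] if m[0] is None else m
        w=v[:3]+Rc(v[3])@np.array(m)
        r+=[*(proj("scene",w)-a),*(proj("top",w)-b)]
    return np.array(r)
s=least_squares(res,[.6,-.15,.05,0,0,-.07],loss="soft_l1")
print(s.x);print(res(s.x).reshape(-1,4))
o=s.x[:3];Rm=Rc(s.x[3])
for n,p in dict(knob_grip=(s.x[4],s.x[5],.116),grip=(0,.02,.068),fin1=(0,-.015,.082),fin2=(0,.055,.082),cen=(0,0,.037)).items():
    w=o+Rm@np.array(p);print(n,w,proj("scene",w),proj("top",w))
print(Rm)
m=[onz("top",*c,.004) for c in((194,184),(96,211),(113,289),(214,260))];print(np.array(m),np.mean(m,0))
m2=[onz("scene",*c,.004) for c in((395,155),(330,188),(376,237),(444,198))];print(np.array(m2),np.mean(m2,0))
print("cast",onz("top",318/1.4,162/1.4,.087),"bottle",onz("top",456/1.4,143/1.4,.15))
np.save("case.npy",np.r_[o,s.x[3:]])
E
python3 fit.py
```

```text
knobtop [ 0.5508 -0.2245  0.1696] 0.003764563827489988
h+- [ 0.6144 -0.2915  0.157 ] 0.0031280072259464602
h++ [ 0.631  -0.2101  0.1546] 0.0001230517300965723
h-- [ 0.5002 -0.2692  0.1084] 0.001001761363390559
h-+ [ 0.5181 -0.1891  0.1039] 0.0010607303816007909
e+ [ 0.6662 -0.091   0.1336] 0.0018757892480265285
e- [ 0.5528 -0.0672  0.0747] 0.003203764723911031
[ 0.6169 -0.1757  0.0495 -0.1927 -0.001  -0.0608]
[[ 1.0907  1.0701  0.7351  0.3969]
 [ 0.2205 -0.1739  1.3499 -0.1776]
 [-0.6626 -1.1293  0.6985 -0.1335]
 [ 0.2176  1.4168  0.2582  0.0755]
 [ 0.2457 -0.578   0.1305  0.7332]
 [ 1.6568  0.7604 -0.724   0.0445]
 [ 0.9846 -0.5163  0.403  -0.2185]]
knob_grip [ 0.5562 -0.2258  0.1542] [185.6821 210.8117] [392.4152 208.5946]
grip [ 0.5925 -0.1506  0.1111] [225.4441 227.0892] [353.0331 196.5648]
fin1 [ 0.58   -0.1838  0.1238] [208.8713 222.9578] [369.49   200.7283]
fin2 [ 0.5934 -0.1151  0.1238] [240.6284 220.2257] [337.0976 195.2134]
cen [ 0.6016 -0.1727  0.083 ] [217.9662 239.7907] [361.4563 195.0921]
[[ 0.8895  0.1915 -0.4148]
 [-0.1735  0.9815  0.0809]
 [ 0.4226  0.      0.9063]]
[[0.6538 0.217  0.004 ]
 [0.5921 0.4515 0.004 ]
 [0.4065 0.4018 0.004 ]
 [0.4701 0.1668 0.004 ]] [0.5306 0.3093 0.004 ]
[[0.4061 0.3951 0.004 ]
 [0.4702 0.1614 0.004 ]
 [0.6564 0.2108 0.004 ]
 [0.5951 0.4442 0.004 ]] [0.5319 0.3029 0.004 ]
cast [0.7932 0.1273 0.087 ] bottle [ 0.7949 -0.0951  0.15  ]
```

```bash
cat >> h.py <<'E'
import sys
c=np.load("case.npy"); t=np.radians(25); CO=c[:3]
CR=R.from_euler("z",c[3]).as_matrix()@R.from_euler("y",-t).as_matrix()
TR=np.c_[-CR[:,2],CR[:,1],CR[:,0]]
def rel(p,Rt=TR):
    s,p0,r=st(); q=(r.inv()*R.from_matrix(Rt)).as_rotvec(degrees=True); d=r.inv().apply(np.array(p)-p0)*1000
    return np.r_[q,d].round(1)
def relc(pc,Rt=TR): return rel(CO+CR@np.array(pc),Rt)
def incase():
    s,p,r=st(); return (CR.T@(p-CO)*1000).round(1), (CR.T@s["ft_force"]).round(1)
E
python3 -c "
from h import *
print(relc([0,.02,.25]).tolist())"
```

```text
[-64.8, -22.3, 14.3, -53.9, 473.1, -400.5]
```

servo_tool([
  [[-64.8, -22.3, 14.3, -54, 473, -400, 40], [-64.8, -22.3, 14.3, -54, 473, -400, 40], [-64.8, -22.3, 14.3, -54, 473, -400, 40], [-64.8, -22.3, 14.3, -54, 473, -400, 40], [-64.8, -22.3, 14.3, -54, 473, -400, 40]],
], newtons=50)

```text
time: 0.72
position: [0.3339, -0.3816, 0.2496]
tool_rot: [0.314, 1.196, -0.368]
ft_force: [0.9, -1.3, 0.0]
grip_width: 0.524
```

```bash
python3 -c "
from h import *
print(relc([0,.02,.25]).tolist(),st()[0]['joint_positions'])"
```

```text
[-14.7, -5.0, 3.4, 6.6, 302.0, 58.4] [ 1.25006085 -0.20826431 -0.26696893  1.99057524 -0.29485771  1.08906753
  0.62344541]
```

servo_tool([
  [[-14.7, -5, 3.4, 6, 302, 58, 40], [-14.7, -5, 3.4, 6, 302, 58, 40], [-14.7, -5, 3.4, 6, 302, 58, 40], [-14.7, -5, 3.4, 6, 302, 58, 40], [-14.7, -5, 3.4, 6, 302, 58, 40]],
])

```text
time: 1.35
position: [0.5122, -0.1446, 0.2758]
tool_rot: [0.114, 1.132, -0.175]
ft_force: [1.0, -0.9, 0.7]
grip_width: 0.463
```

```bash
python3 -c "
from h import *
print(relc([0,.02,.25]).tolist(),relc([0,.02,.095]).tolist(),incase(),st()[0]['joint_positions'])"
```

```text
[-0.3, -0.1, 0.0, 1.0, 9.5, 2.9] [-0.3, -0.1, 0.0, 156.0, 9.5, 3.1] (array([ -3. ,  10.5, 251. ]), array([ 1.4, -0.7,  0.2])) [ 0.61579603 -0.27834519 -0.307055    2.01367946 -0.1569695   0.96470407
  0.16491042]
```

servo_tool([
  [[-0.3, -0.1, 0, 50, 8, 2, 40], [-0.3, -0.1, 0, 100, 9, 2.5, 40], [-0.3, -0.1, 0, 155, 9.5, 3, 40], [-0.3, -0.1, 0, 155, 9.5, 3, 40]],
])

```text
time: 1.85
position: [0.5771, -0.1495, 0.1304]
tool_rot: [0.113, 1.141, -0.17]
ft_force: [-0.7, 0.1, 0.4]
grip_width: 0.46
```

```bash
python3 - <<'E'
from h import *
print(relc([0,.02,.051]).tolist(),incase(),st()[0]['joint_positions'])
a=snap("scene","s1",(150,170,280,275),3);b=snap("top","t1",(300,150,430,255),3)
cv2.imwrite("pics/crop2.png",np.hstack([cv2.imread("pics/s1.png"),cv2.imread("pics/t1.png")]))
E
```

```text
[-0.1, -0.6, -0.1, 40.9, 1.8, 6.2] (array([-5.8, 18.1, 92. ]), array([-0.4, -0.1,  0.7])) [ 0.61544004  0.00510213 -0.39749323  2.07742336 -0.0180165   0.63402321
  0.03709644]
```

View pics/crop2.png

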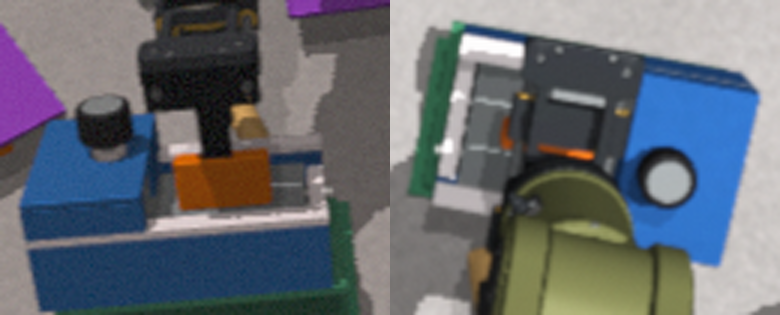

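The crop shows the fingers straddling the fin near its middle, with the body clear of the housing and knob. Next I descend.

servo_tool([
  [[-0.1, -0.6, 0, 0, 2, 6, 40], [-0.1, -0.6, 0, 20, 2, 6, 40], [-0.1, -0.6, 0, 41, 2, 6, 40], [-0.1, -0.6, 0, 41, 2, 6, 40]],
])

```text
time: 2.45
position: [0.603, -0.1535, 0.1029]
tool_rot: [0.107, 1.119, -0.173]
ft_force: [0.3, 0.0, 0.2]
grip_width: 0.458
```

```bash
python3 - <<'E'
from h import *
print(relc([0,.02,.051]).tolist(),incase())
E
```

```text
[0.0, 0.7, 0.1, 4.9, 0.9, -6.4] (array([ 6.3, 19.2, 56. ]), array([0.3, 0.1, 0.1]))
```

servo_tool([
  [[0, 0, 0, 0, 0, 0, 40], [0, 0, 0, 0, 0, 0, 40]],
])

```text
time: 2.7
position: [0.6034, -0.1536, 0.1037]
tool_rot: [0.106, 1.118, -0.173]
ft_force: [-0.2, -0.2, 0.1]
grip_width: 0.461
```

```bash
python3 - <<'E'
from h import *
print(relc([0,.02,.051]).tolist(),incase())
E
```

```text
[0.0, 0.8, 0.1, 5.4, 1.0, -7.2] (array([ 7.1, 19.1, 56.5]), array([-0.1, -0.3,  0.1]))
```

servo_tool([
  [[0, 0.7, 0, 5, 1, -7, 40], [0, 0.7, 0, 5, 1, -7, 40], [0, 0.7, 0, 5, 1, -7, 40]],
])

```text
time: 3.08
position: [0.5988, -0.1515, 0.0942]
tool_rot: [0.108, 1.133, -0.172]
ft_force: [-0.0, -0.2, -0.1]
grip_width: 0.459
```

```bash
python3 - <<'E'
from h import *
print(relc([0,.02,.051]).tolist(),incase())
E
```

```text
[0.0, -0.1, 0.0, -1.0, -0.2, 1.4] (array([-1.4, 20.2, 50. ]), array([-0. , -0.2, -0.1]))
```

Within 1.5 mm. I close the fingers.

servo_tool([
  [[0, 0, 0, 0, 0, 0, 10], [0, 0, 0, 0, 0, 0, 10], [0, 0, 0, 0, 0, 0, 10], [0, 0, 0, 0, 0, 0, 10], [0, 0, 0, 0, 0, 0, 10]],
], newtons=50)

```text
time: 3.7
position: [0.5988, -0.1516, 0.0944]
tool_rot: [0.109, 1.133, -0.172]
ft_force: [-0.9, 1.0, 1.2]
grip_width: 0.181
```

```bash
python3 - <<'E'
from h import *
print(incase())
E
```

```text
(array([-1.3, 20.2, 50.1]), array([-0.5,  0.8,  1.6]))
```

servo_tool([
  [[0, 0, 0, -4, 0, 0, 10], [0, 0, 0, -8, 0, 0, 10], [0, 0, 0, -10.5, 0, 0, 10], [0, 0, 0, -10.5, 0, 0, 10], [0, 0, 0, -10.5, 0, 0, 10]],
])

```text
time: 4.32
position: [0.594, -0.1513, 0.1032]
tool_rot: [0.109, 1.133, -0.173]
ft_force: [4.1, -2.9, -8.5]
grip_width: 0.182
```

```bash
python3 - <<'E'
from h import *
print(incase(),relc([-.0013,.0202,.0606]))
E
```

```text
(array([-1.9, 19.6, 60.2]), array([ 0.5, -2.1, -9.6])) [-0.  -0.1  0.1 -0.5  0.6  0.6]
```

servo_tool([
  [[0, 0, 0, 0, 0, 0, 10], [0, 0, 0, 0, 1, 0, 10], [0, 0, 0, 0, 2, 0, 10], [0, 0, 0, 0, 2, 0, 10]],
])

```text
time: 4.82
position: [0.5942, -0.1507, 0.1031]
tool_rot: [0.109, 1.133, -0.174]
ft_force: [4.4, -5.5, -10.0]
grip_width: 0.177
```

```bash
python3 - <<'E'
from h import *
print(incase(),st()[0]['torque'])
E
```

```text
(array([-1.9, 20.2, 60.1]), array([  0.6,  -4.5, -11.3])) [-0.49465142  0.14303535 -0.34898278]
```

```bash
python3 - <<'E'
from h import *
a=snap("scene","s2",(180,190,280,265),4);b=snap("top","t2",(300,150,400,225),4)
cv2.imwrite("pics/crop3.png",np.hstack([cv2.imread("pics/s2.png"),cv2.imread("pics/t2.png")]))
s=st()[0];print(CR.T@s['torque'], incase())
E
```

```text
[-0.63744985 -0.02533178 -0.04970968] (array([-1.9, 20.3, 60.1]), array([  1.1,  -5.6, -11. ]))
```

View pics/crop3.png

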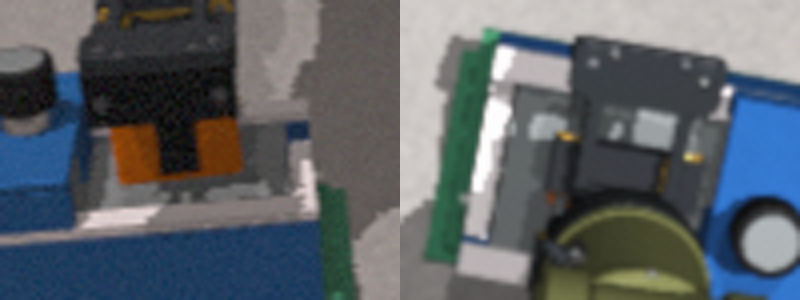

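The crop shows the lid raised and the fin still held near its middle, but 11 N pulls down on it. I back off and lower a little, to see where that force comes from.

servo_tool([
  [[0, 0, 0, 0, -2, 0, 10], [0, 0, 0, 0, -2, 0, 10]],
])

```text
time: 5.18
position: [0.5942, -0.1507, 0.1032]
tool_rot: [0.109, 1.133, -0.172]
ft_force: [4.6, -1.7, -9.5]
grip_width: 0.182
```

```bash
python3 - <<'E'
from h import *
s=st()[0];print(CR.T@s['torque'], incase())
E
```

```text
[ 0.0942823   0.09971273 -0.14926673] (array([-1.9, 20.2, 60.2]), array([  0.4,  -0.8, -10.6]))
```

servo_tool([
  [[0, 0, 0, 2.5, 0, 0, 10], [0, 0, 0, 2.5, 0, 0, 10]],
])

```text
time: 5.42
position: [0.5953, -0.1506, 0.1015]
tool_rot: [0.108, 1.133, -0.171]
ft_force: [0.3, 0.3, -4.1]
grip_width: 0.178
```

```bash
python3 - <<'E'
from h import *
s=st()[0];print(CR.T@s['torque'], incase())
E
```

```text
[0.05157257 0.81057896 0.01165199] (array([-1.6, 20.5, 58.1]), array([-1.5,  0.3, -3.8]))
```

servo_tool([
  [[0, 0, 0, 0, 0, 0, 10], [0, 0, 0, 0, 0, 0, 10]],
])

```text
time: 5.68
position: [0.5955, -0.1508, 0.1017]
tool_rot: [0.108, 1.133, -0.172]
ft_force: [-0.4, 0.7, -2.9]
grip_width: 0.177
```

```bash
python3 - <<'E'
from h import *
s=st()[0];print(CR.T@s['torque'], incase(),s['ft_force'])
E
```

```text
[ 0.05176839  0.79353409 -0.01276602] (array([-1.3, 20.3, 58.2]), array([-1.7,  0.6, -2.4])) [-0.43174893  0.66183075 -2.85728258]
```

servo_tool([
  [[0, 0, 0, -1, 0, 0, 10], [0, 0, 0, -1, 0, 0, 10], [0, 0, 0, -1, 0, 0, 10]],
])

```text
time: 6.05
position: [0.5952, -0.1508, 0.1025]
tool_rot: [0.108, 1.133, -0.172]
ft_force: [0.7, -0.3, -3.8]
grip_width: 0.178
```

```bash
python3 - <<'E'
from h import *
s=st()[0];print(CR.T@s['torque'], incase(),s['ft_force'])
E
```

```text
[ 0.065072    0.75304469 -0.0115192 ] (array([-1.3, 20.2, 59.1]), array([-1. , -0.2, -3.7])) [ 0.66082368 -0.29054142 -3.80066347]
```

servo_tool([
  [[0, 0, 0, 0, 1.5, 0, 10], [0, 0, 0, 0, 3, 0, 10], [0, 0, 0, 0, 3, 0, 10]],
])

```text
time: 6.42
position: [0.5958, -0.1476, 0.1025]
tool_rot: [0.108, 1.133, -0.171]
ft_force: [0.3, 0.1, -3.0]
grip_width: 0.178
```

```bash
python3 - <<'E'
from h import *
s=st()[0];print(CR.T@s['torque'], incase(),s['ft_force'])
E
```

```text
[0.08670871 0.76406645 0.01801003] (array([-1.3, 23.5, 59.1]), array([-1. ,  0.2, -2.9])) [ 0.32761211  0.14969914 -3.0181969 ]
```

servo_tool([
  [[0, 0, 0, 0, 1.5, 0, 10], [0, 0, 0, 0, 3, 0, 10], [0, 0, 0, 0, 4, 0, 10], [0, 0, 0, 0, 4, 0, 10]],
])

```text
time: 6.92
position: [0.5964, -0.1446, 0.1025]
tool_rot: [0.108, 1.133, -0.173]
ft_force: [-0.2, -2.2, -4.1]
grip_width: 0.18
```

```bash
python3 - <<'E'
from h import *
s=st()[0];print(CR.T@s['torque'], incase(),s['ft_force'])
E
```

```text
[-0.37451514  0.72947201 -0.06179141] (array([-1.3, 26.6, 59.1]), array([-1.5, -2.2, -3.8])) [-0.18622893 -2.24612799 -4.12130852]
```

servo_tool([
  [[0, 0, 0, 0, 1, 0, 10], [0, 0, 0, 0, 2, 0, 10], [0, 0, 0, 0, 2, 0, 10]],
])

```text
time: 7.3
position: [0.5965, -0.1443, 0.1026]
tool_rot: [0.108, 1.132, -0.175]
ft_force: [0.1, -6.1, -4.0]
grip_width: 0.181
```

```bash
python3 - <<'E'
from h import *
s=st()[0];print(CR.T@s['torque'], incase(),s['ft_force'])
E
```

```text
[-1.19968871  0.64425743 -0.03933522] (array([-1.1, 26.9, 59.1]), array([-0.5, -6. , -4.2])) [ 0.14031936 -6.13684785 -4.02027834]
```

servo_tool([
  [[0, 0, 0, 0, 1.5, 0, 10], [0, 0, 0, 0, 3, 0, 10], [0, 0, 0, 0, 3, 0, 10]],
])

```text
time: 7.68
position: [0.597, -0.1438, 0.1028]
tool_rot: [0.108, 1.132, -0.178]
ft_force: [1.8, -11.8, -5.8]
grip_width: 0.178
```

```bash
python3 - <<'E'
from h import *
s=st()[0];print(CR.T@s['torque'], incase(),s['ft_force'])
E
```

```text
[-2.10333527  0.42157448  0.09396731] (array([-0.7, 27.5, 59.1]), array([  1.2, -11.2,  -7. ])) [  1.83040227 -11.79490268  -5.81980829]
```

The lid stopped dead at about 7 mm with 11 N, so the case is locked. I slide it back, lower it, release and go to the knob.

servo_tool([
  [[0, 0, 0, 0, -8, 0, 10], [0, 0, 0, 0, -12.5, 0, 10], [0, 0, 0, 0, -12.5, 0, 10], [0, 0, 0, 5, -12.5, 0, 10], [0, 0, 0, 8, -12.5, 0, 10]],
])

```text
time: 8.3
position: [0.5988, -0.1509, 0.0953]
tool_rot: [0.108, 1.132, -0.17]
ft_force: [-2.8, 3.9, 1.5]
grip_width: 0.18
```

```bash
python3 - <<'E'
from h import *
s=st()[0];print(CR.T@s['torque'], incase(),s['ft_force'])
E
```

```text
[ 0.05676899  0.95938169 -0.07773591] (array([-1.1, 20.8, 51. ]), array([-2.5,  3.3,  2.8])) [-2.77411955  3.89841736  1.49980119]
```

servo_tool([
  [[0, 0, 0, 0, 0, 0, 45], [0, 0, 0, 0, 0, 0, 45], [0, 0, 0, -20, 0, 0, 45], [0, 0, 0, -75, 0, 0, 80], [0, 0, 0, -125, 0, 0, 80]],
])

```text
time: 8.93
position: [0.5466, -0.1418, 0.2106]
tool_rot: [0.108, 1.131, -0.172]
ft_force: [0.7, -0.9, 0.2]
grip_width: 0.658
```

```bash
python3 - <<'E'
from h import *
kx,ky=c[4],c[5]
s=st()[0];print(CR.T@s['torque'], incase(),s['grip_width'],s['joint_positions'],kx,ky)
def yaw(deg): return TR@R.from_euler("x",deg,degrees=True).as_matrix()
for d in(-40,0,40): print(d,relc([kx,ky,.175],yaw(d)))
E
```

```text
[-0.0440951   0.28945922 -0.01558874] (array([ -0.4,  19.8, 177.9]), array([ 0.8, -0.7, -0.2])) 0.6577662988115454 [ 0.64451246 -0.16206321 -0.39048131  2.0530578  -0.11481989  0.80504385
  0.11425924] -0.0010469495573418026 -0.06076450469568328
-40 [-40.   -0.    0.    3.  -80.5  -0.7]
0 [  0.   -0.    0.1   3.  -80.5  -0.7]
40 [ 40.    0.    0.1   3.  -80.5  -0.7]
```

servo_tool([
  [[-10, 0, 0, 3, -40, 0, 75], [-20, 0, 0, 3, -80, 0, 75], [-30, 0, 0, 3, -80, 0, 75], [-40, 0, 0, 3, -80, 0, 75], [-42, 0, 0, 3, -80, 0, 75]],
])

```text
time: 9.55
position: [0.533, -0.2209, 0.2067]
tool_rot: [-0.543, 1.133, 0.248]
ft_force: [-0.1, 0.0, 0.5]
grip_width: 0.859
```

```bash
python3 - <<'E'
from h import *
kx,ky=c[4],c[5]
s=st()[0];print(incase(),s['grip_width'],s['joint_positions'])
def yaw(deg): return TR@R.from_euler("x",deg,degrees=True).as_matrix()
print(relc([kx,ky,.099],yaw(-42)))
snap("scene","s3",(150,150,280,255),3);snap("top","t3",(330,160,460,265),3)
cv2.imwrite("pics/crop4.png",np.hstack([cv2.imread("pics/s3.png"),cv2.imread("pics/t3.png")]))
E
```

```text
(array([ -0.4, -60.5, 173.6]), array([ 0.1, -0. ,  0.5])) 0.8587028260456464 [ 0.62838253 -0.11984565 -0.20978554  2.03268343 -0.16210935  0.80524033
  1.04283707]
[ 0.  -0.1  0.  74.6  0.3 -0.6]
```

View pics/crop4.png

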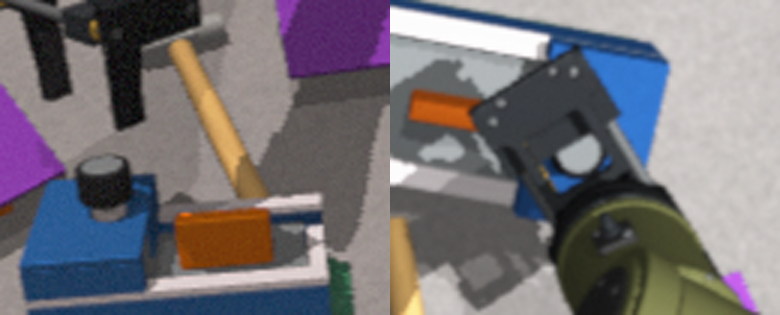

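The lid is shut again, and the open gripper is centred over the knob (top crop about (578,153)). Next I descend, grip lightly and turn.

servo_tool([
  [[0, 0, 0, 40, 0, 0, 75], [0, 0, 0, 74, 0, -0.5, 75], [0, 0, 0, 74, 0, -0.5, 75], [0, 0, 0, 74, 0, -0.5, 75]],
])

```text
time: 10.15
position: [0.5633, -0.2271, 0.1399]
tool_rot: [-0.542, 1.133, 0.247]
ft_force: [-0.4, -0.1, 0.8]
grip_width: 0.868
```

```bash
python3 - <<'E'
from h import *
s=st()[0];print(incase(),s['grip_width'],CR.T@s['torque'])
E
```

```text
(array([ -0.6, -60.7, 100. ]), array([ 0. , -0.2,  0.8])) 0.8675730941666236 [ 0.0418811   0.39945055 -0.01416709]
```

servo_tool([
  [[0, 0, 0, 0, 0, 0, 30], [0, 0, 0, 0, 0, 0, 30], [0, 0, 0, 0, 0, 0, 30], [0, 0, 0, 0, 0, 0, 30], [0, 0, 0, 0, 0, 0, 30]],
], newtons=15)

```text
time: 10.78
position: [0.5631, -0.2267, 0.139]
tool_rot: [-0.542, 1.134, 0.249]
ft_force: [0.1, 0.3, 1.7]
grip_width: 0.455
```

```bash
python3 - <<'E'
from h import *
s=st()[0];print(incase(),s['grip_width'],CR.T@s['torque'])
E
```

```text
(array([ -1.2, -60.4,  99.3]), array([0.7, 0.3, 1.5])) 0.45479669027804337 [ 0.13951526  0.31227377 -0.02394367]
```

servo_tool([
  [[9, 0, 0, 0, 0, 0, 30], [18, 0, 0, 0, 0, 0, 30], [27, 0, 0, 0, 0, 0, 30], [36, 0, 0, 0, 0, 0, 30], [45, 0, 0, 0, 0, 0, 30]],
])

```text
time: 11.4
position: [0.5636, -0.2266, 0.1393]
tool_rot: [0.159, 1.126, -0.204]
ft_force: [2.5, 0.3, 0.9]
grip_width: 0.456
```

```bash
python3 - <<'E'
from h import *
s=st()[0];print(incase(),s['grip_width'],CR.T@s['torque'],s['joint_positions'])
E
```

```text
(array([ -0.6, -60.2,  99.3]), array([ 2.5,  0.8, -0.2])) 0.4556781417054031 [0.1341513  0.06366535 0.12822177] [ 0.60776563  0.01436827 -0.22056134  2.05178761 -0.12933101  0.65086767
  0.2249464 ]
```

servo_tool([
  [[9, 0, 0, 0, 0, 0, 30], [18, 0, 0, 0, 0, 0, 30], [27, 0, 0, 0, 0, 0, 30], [36, 0, 0, 0, 0, 0, 30], [40, 0, 0, 0, 0, 0, 30]],
])

```text
time: 12.02
position: [0.5636, -0.2272, 0.1396]
tool_rot: [0.773, 1.017, -0.592]
ft_force: [-0.3, 0.2, 1.0]
grip_width: 0.459
```

```bash
python3 - <<'E'
from h import *
s,p,r=st();print(incase(),s['grip_width'],CR.T@s['torque'],s['joint_positions'])
print((R.from_matrix(TR).inv()*r).as_rotvec(degrees=True))
E
```

```text
(array([ -0.5, -60.8,  99.6]), array([0.1, 0.1, 1. ])) 0.45889890062290883 [-0.04943365  0.17362341  0.48888957] [ 0.60036597  0.01380006 -0.21261719  2.05176413 -0.12856631  0.65100311
 -0.47015894]
[ 4.30315768e+01 -4.03908991e-02 -8.77482320e-02]
```

The moment jumped to 0.49 N m, so the knob is at its stop. I release it and return to the fin.

servo_tool([
  [[0, 0, 0, 0, 0, 0, 75], [0, 0, 0, 0, 0, 0, 75], [0, 0, 0, 0, 0, 0, 75], [0, 0, 0, -40, 0, 0, 75], [0, 0, 0, -70, 0, 0, 75]],
], newtons=50)

```text
time: 12.65
position: [0.5335, -0.2211, 0.203]
tool_rot: [0.773, 1.019, -0.591]
ft_force: [0.3, 0.4, -0.2]
grip_width: 0.848
```

```bash
python3 - <<'E'
from h import *
print(incase(),relc([-.001,.02,.165]),relc([-.001,.02,.100]))
E
```

```text
(array([ -1.4, -60.5, 170.1]), array([ 0.1,  0.5, -0.2])) [-42.9  -0.1   0.1   5.   59.2 -54.5] [-42.9  -0.1   0.1  70.   59.3 -54.5]
```

servo_tool([
  [[-9, 0, 0, 5, 30, -27, 40], [-19, 0, 0, 5, 59, -54.5, 40], [-29, 0, 0, 5, 59, -54.5, 40], [-39, 0, 0, 20, 59, -54.5, 40], [-43, 0, 0, 65, 59, -54.5, 40]],
])

```text
time: 13.28
position: [0.5786, -0.1483, 0.1459]
tool_rot: [0.104, 1.127, -0.171]
ft_force: [1.1, -0.1, 0.7]
grip_width: 0.48
```

servo_tool([
  [[0, 0, 0, 0, 0, 0, 40], [0, 0, 0, 0, 0, 0, 40]],
])

```text
time: 13.52
position: [0.5767, -0.1477, 0.144]
tool_rot: [0.109, 1.132, -0.172]
ft_force: [0.8, 0.2, 0.0]
grip_width: 0.461
```

```bash
python3 - <<'E'
from h import *
print(incase(),relc([-.001,.02,.050]),st()[0]['grip_width'])
E
```

```text
(array([ -0.7,  19.8, 104.6]), array([ 0.7,  0.4, -0.3])) [-0.  -0.1  0.  54.6  0.3 -0.2] 0.4608597099073291
```

servo_tool([
  [[0, 0, 0, 27, 0, 0, 40], [0, 0, 0, 54, 0.3, 0, 40], [0, 0, 0, 54, 0.3, 0, 40], [0, 0, 0, 54, 0.3, 0, 40]],
])

```text
time: 14.02
position: [0.5995, -0.1521, 0.0963]
tool_rot: [0.108, 1.13, -0.172]
ft_force: [-0.1, 0.0, 0.5]
grip_width: 0.457
```

servo_tool([
  [[0, 0, 0, 0, 0, 0, 10], [0, 0, 0, 0, 0, 0, 10], [0, 0, 0, 0, 0, 0, 10], [0, 0, 0, 0, 0, 0, 10]],
], newtons=50)

```text
time: 14.52
position: [0.5988, -0.1518, 0.0947]
tool_rot: [0.108, 1.132, -0.172]
ft_force: [-2.9, 1.1, 4.1]
grip_width: 0.18
```

```bash
python3 - <<'E'
from h import *
print(incase(),relc([-.001,.02,.050]),st()[0]['grip_width'])
E
```

```text
(array([-1.1, 20. , 50.4]), array([-1. ,  0.5,  5. ])) [ 0.  -0.1  0.1  0.4  0.   0.1] 0.18048721609092663
```

servo_tool([
  [[0, 0, 0, -5, 0, 0, 10], [0, 0, 0, -9.5, 0, 0, 10], [0, 0, 0, -9.5, 0, 0, 10], [0, 0, 0, -9.5, 2, 0, 10], [0, 0, 0, -9.5, 5, 0, 10]],
])

```text
time: 15.15
position: [0.5955, -0.1465, 0.1025]
tool_rot: [0.109, 1.133, -0.173]
ft_force: [2.4, -2.8, -6.0]
grip_width: 0.179
```

servo_tool([
  [[0, 0, 0, 0, 2, 0, 10], [0, 0, 0, 0, 5, 0, 10], [0, 0, 0, 0, 7, 0, 10], [0, 0, 0, 0, 7, 0, 10]],
])

```text
time: 15.65
position: [0.5972, -0.1385, 0.1028]
tool_rot: [0.108, 1.133, -0.171]
ft_force: [1.9, -0.8, -6.0]
grip_width: 0.178
```

```bash
python3 - <<'E'
from h import *
print(incase(),relc([-.001,.032,.060]),st()[0]['grip_width'])
E
```

```text
(array([-1.5, 32.8, 59.5]), array([-0.7, -0.4, -6.2])) [ 0.1 -0.1  0.  -0.5 -0.8  0.5] 0.17838829840574552
```

It has passed the former stop with less than 1 N, so the case is unlocked. I keep sliding.

servo_tool([
  [[0, 0, 0, 0.5, 4, 0.3, 10], [0, 0, 0, 0.5, 9, 0.3, 10], [0, 0, 0, 0.5, 14, 0.3, 10], [0, 0, 0, 0.5, 20, 0.3, 10], [0, 0, 0, 0.5, 26, 0.3, 10]],
])

```text
time: 16.27
position: [0.6028, -0.1132, 0.1027]
tool_rot: [0.108, 1.132, -0.172]
ft_force: [-1.2, 0.4, -3.9]
grip_width: 0.179
```

```bash
python3 - <<'E'
from h import *
print(incase(),relc([-.001,.059,.0595]),st()[0]['grip_width'])
E
```

```text
(array([-0.9, 58.6, 59.1]), array([-2.8,  0.1, -3. ])) [ 0.  -0.1  0.  -0.4  0.4 -0.1] 0.1787531983081421
```

servo_tool([
  [[0, 0, 0, -0.2, 10, 0, 10], [0, 0, 0, -0.2, 22, 0, 10], [0, 0, 0, -0.2, 34, 0, 10], [0, 0, 0, -0.2, 46, 0, 10], [0, 0, 0, -0.2, 58, 0, 10]],
])

```text
time: 16.9
position: [0.6139, -0.0558, 0.1028]
tool_rot: [0.108, 1.132, -0.171]
ft_force: [0.1, -0.3, -3.5]
grip_width: 0.18
```

```bash
python3 - <<'E'
from h import *
print(incase(),relc([-.001,.177,.0595]),st()[0]['grip_width'])
E
```

```text
(array([ -1. , 117.1,  59.3]), array([-1.4, -0.3, -3.3])) [ 0.  -0.1  0.  -0.3 59.9  0.1] 0.18015235133944066
```

servo_tool([
  [[0, 0, 0, 0, 12, 0, 10], [0, 0, 0, 0, 24, 0, 10], [0, 0, 0, 0, 36, 0, 10], [0, 0, 0, 0, 48, 0, 10], [0, 0, 0, 0, 60, 0, 10]],
])

```text
time: 17.52
position: [0.6253, 0.0031, 0.1028]
tool_rot: [0.109, 1.132, -0.171]
ft_force: [-0.2, 1.3, -2.6]
grip_width: 0.18
```

```bash
python3 - <<'E'
from h import *
s=st()[0];print(incase(),relc([-.001,.225,.0595]),s['grip_width'],CR.T@s['torque'],s['joint_positions'])
E
```

```text
(array([ -1. , 177.1,  59.3]), array([-1.5,  1.3, -2.2])) [ 0.  -0.1  0.  -0.3 47.9  0.1] 0.1797162364509977 [ 0.110696    0.77885316 -0.00136864] [ 0.2442844   0.10848442 -0.38580047  2.04121323  0.3112948   0.60625174
 -0.54441193]
```

servo_tool([
  [[0, 0, 0, 0, 10, 0, 10], [0, 0, 0, 0, 20, 0, 10], [0, 0, 0, 0, 32, 0, 10], [0, 0, 0, 0, 44, 0, 10], [0, 0, 0, 0, 56, 0, 10]],
])

```text
time: 18.15
position: [0.6361, 0.0579, 0.1026]
tool_rot: [0.108, 1.132, -0.172]
ft_force: [-0.1, -0.6, -4.5]
grip_width: 0.184
```

```bash
python3 - <<'E'
from h import *
s,p,r=st();print(incase(),s['ft_force'],s['grip_width'],s['joint_positions'])
# target: flat, tool down, tool y (lid y) = mat y dir
yaw=0.257
M=np.array([.531,.306,.004])
for yaw in (0.257,0,-.193):
    cy,sy=np.cos(yaw),np.sin(yaw); Y=np.array([-sy,cy,0]);X=np.array([0,0,-1.]);Z=np.cross(X,Y); Rt=np.c_[X,Y,Z]
    # lid centre is 20 mm behind grip along y
    p1=M+.02*Y+np.array([0,0,.15]); print(yaw,p1,rel(p1,Rt), "over",rel([.6,.1,.17],Rt))
snap("scene","s4",(180,120,420,300),2.2)
E
```

```text
(array([ -1.1, 232.9,  59.1]), array([-1.9, -0.6, -4.1])) [-0.1099846  -0.6327462  -4.48848136] 0.18373920297707447 [ 0.15445602  0.14796063 -0.41217578  2.00100964  0.40380676  0.64323131
 -0.71488128]
0.257 [0.5259164  0.32534314 0.154     ] [ -25.3   24.5    5.6 -113.9  241.4 -122.7] over [-25.3  24.5   5.6 -79.4  34.4 -11. ]
0 [0.531 0.326 0.154] [ -10.8   24.8    2.4 -111.8  243.  -118.3] over [-10.8  24.8   2.4 -79.4  34.4 -11. ]
-0.193 [0.53483608 0.32562866 0.154     ] [   0.    24.9    0.  -110.2  243.4 -114.8] over [  0.   24.9   0.  -79.4  34.4 -11. ]
```

View pics/s4.png

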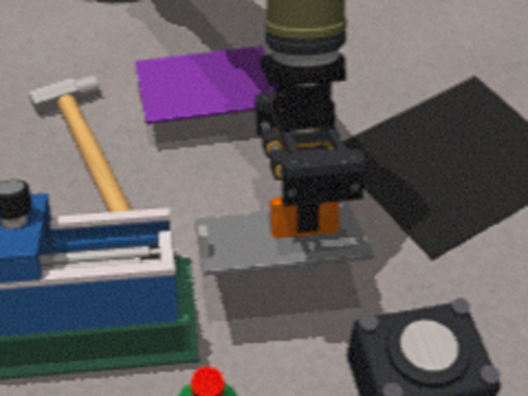

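The lid is clear of the case with the fin firmly held. I carry it to above the mat and level it.

servo_tool([
  [[0, 0, 0, -40, 10, -10, 10], [-6, 6, 1.4, -75, 50, -35, 10], [-12.5, 12, 2.8, -114, 95, -60, 10], [-19, 18, 4.2, -114, 140, -80, 10], [-25.3, 24.5, 5.6, -114, 185, -100, 10]],
])

```text
time: 18.82
position: [0.5359, 0.2666, 0.1654]
tool_rot: [-0.204, 1.561, 0.203]
ft_force: [0.7, -0.3, -3.9]
grip_width: 0.183
```

```bash
cat > mat.py <<'E'
from h import *
s,p,r=st();print(p,s['ft_force'],s['grip_width'],s['joint_positions'])
yaw=0.257;M=np.array([.531,.306,.004]);cy,sy=np.cos(yaw),np.sin(yaw); Y=np.array([-sy,cy,0]);X=np.array([0,0,-1.]);Z=np.cross(X,Y); Rt=np.c_[X,Y,Z]
for h in(.15,.07,.03,.015): print(h,rel(M+.02*Y+np.array([0,0,h]),Rt))
E
python3 mat.py
```

```text
[0.53586821 0.26661618 0.16535949] [ 0.67168394 -0.25674027 -3.88233017] 0.18287697506187545 [-0.01024014  0.29945357 -0.59291252  1.64324618  0.17510016  1.25218854
 -0.37837643]
0.15 [ 0.1  0.   0.  11.3 59.3  5.4]
0.07 [ 0.1  0.   0.  91.3 59.4  5.4]
0.03 [1.000e-01 0.000e+00 0.000e+00 1.313e+02 5.940e+01 5.400e+00]
0.015 [1.000e-01 0.000e+00 0.000e+00 1.463e+02 5.940e+01 5.400e+00]
```

servo_tool([
  [[0, 0, 0, 11, 35, 3, 10], [0, 0, 0, 30, 59, 5, 10], [0, 0, 0, 60, 59, 5, 10], [0, 0, 0, 90, 59, 5, 10], [0, 0, 0, 110, 59, 5, 10]],
])

```text
time: 19.45
position: [0.5249, 0.323, 0.052]
tool_rot: [-0.202, 1.563, 0.2]
ft_force: [-0.7, -0.4, -2.6]
grip_width: 0.178
```

servo_tool([
  [[0, 0, 0, 10, 0, 0, 10], [0, 0, 0, 20, 0, 0, 10], [0, 0, 0, 20, 0, 0, 10]],
])

```text
time: 19.82
position: [0.525, 0.3233, 0.0335]
tool_rot: [-0.202, 1.562, 0.2]
ft_force: [0.6, 0.4, -4.0]
grip_width: 0.175
```

```bash
python3 mat.py; python3 - <<'E'
from h import *
snap("scene","s5",(290,110,460,255),2.3);snap("top","t5",(70,150,240,295),2.3)
cv2.imwrite("pics/crop5.png",np.hstack([cv2.imread("pics/s5.png"),cv2.imread("pics/t5.png")]))
E
```

```text
[0.52495231 0.32328751 0.03350033] [ 0.60164137  0.43863698 -4.03232721] 0.17489902126966325 [-0.13418672  0.47290218 -0.57319149  1.71783556  0.291266    1.03799519
 -0.55096347]
0.15 [-0.000e+00 -1.000e-01  0.000e+00 -1.205e+02  1.600e+00  1.300e+00]
0.07 [ -0.   -0.1   0.  -40.5   1.7   1.4]
0.03 [-0.  -0.1  0.  -0.5  1.7  1.5]
0.015 [-0.  -0.1  0.  14.5  1.8  1.5]
```

View pics/crop5.png

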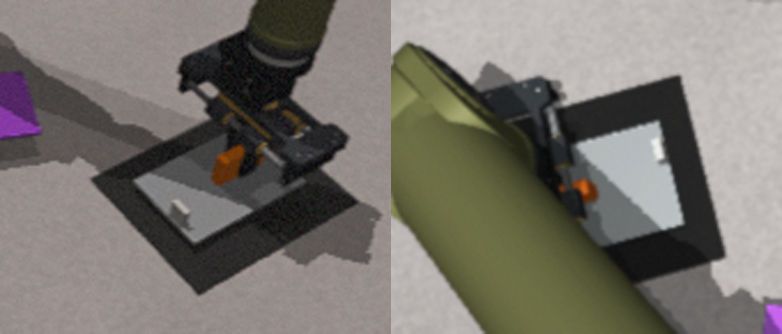

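The lid hangs level, handle up, centred over the mat with even black margins. Next I lower it the last 13 mm slowly.

servo_tool([
  [[0, 0, 0, 4, 0, 0, 10], [0, 0, 0, 8, 0, 0, 10], [0, 0, 0, 11, 0, 0, 10], [0, 0, 0, 13, 0, 0, 10], [0, 0, 0, 13.5, 0, 0, 10]],
])

```text
time: 20.55
position: [0.5249, 0.3234, 0.0203]
tool_rot: [-0.202, 1.562, 0.2]
ft_force: [-0.6, -0.2, -1.1]
grip_width: 0.184
```

servo_tool([
  [[0, 0, 0, 0.5, 0, 0, 10], [0, 0, 0, 0.5, 0, 0, 10]],
])

```text
time: 20.8
position: [0.525, 0.3234, 0.0201]
tool_rot: [-0.202, 1.562, 0.2]
ft_force: [-1.1, -0.4, 0.0]
grip_width: 0.184
```

servo_tool([
  [[0, 0, 0, 1, 0, 0, 10], [0, 0, 0, 1.5, 0, 0, 10], [0, 0, 0, 1.5, 0, 0, 10], [0, 0, 0, 1.5, 0, 0, 10]],
])

```text
time: 21.3
position: [0.525, 0.3234, 0.02]
tool_rot: [-0.202, 1.562, 0.2]
ft_force: [-5.1, -2.5, 9.8]
grip_width: 0.179
```

The lid is pressed flat at 10 N. I release it and retract.

servo_tool([
  [[0, 0, 0, -0.7, 0, 0, 10], [0, 0, 0, -0.7, 0, 0, 40], [0, 0, 0, -0.7, 0, 0, 40], [0, 0, 0, -0.7, 0, 0, 45], [0, 0, 0, -20, 0, 0, 45]],
])

```text
time: 21.92
position: [0.5238, 0.3226, 0.0372]
tool_rot: [-0.203, 1.565, 0.2]
ft_force: [-0.6, 0.3, 0.1]
grip_width: 0.494
```

servo_tool([
  [[0, 0, 0, -40, 0, 0, 45], [0, 0, 0, -90, 0, 0, 45], [0, 0, 0, -130, 0, 0, 45], [0, 0, 0, -130, -60, 0, 45], [0, 0, 0, -130, -120, 0, 45]],
])

```text
time: 22.55
position: [0.5562, 0.2073, 0.1707]
tool_rot: [-0.203, 1.558, 0.203]
ft_force: [1.3, -0.2, -0.3]
grip_width: 0.514
```

servo_tool([
  [[0, 0, 0, 0, -60, 0, 45], [0, 0, 0, 0, -100, 0, 45], [0, 0, 0, 0, -100, 0, 45]],
])

```text
time: 22.92
position: [0.5823, 0.1057, 0.1695]
tool_rot: [-0.198, 1.561, 0.193]
ft_force: [-0.8, 0.8, -0.1]
grip_width: 0.517
```

```bash
python3 - <<'E'
from h import *
snap("scene","s6");snap("top","t6",k=1.4)
im=cv2.imread("pics/t6_raw.png");H,S,V=cv2.split(cv2.cvtColor(im,cv2.COLOR_BGR2HSV))
m=((H<20)&(S>180)&(V>120)).astype(np.uint8);m[:,:85]=0;m[:,225:]=0;m[:175]=0;m[300:]=0
cs,_=cv2.findContours(m,0,2)
for q in cs:
    if cv2.contourArea(q)>20: print("fin",onz("top",*cv2.minAreaRect(q)[0],.045))
print(st()[0]['position'],st()[0]['ft_force'])
E
```

```text
fin [0.52280084 0.32247989 0.045     ]
[0.58093511 0.11131245 0.16942676] [-0.40887957  0.72400395  0.01620714]
```

View pics/t6.png

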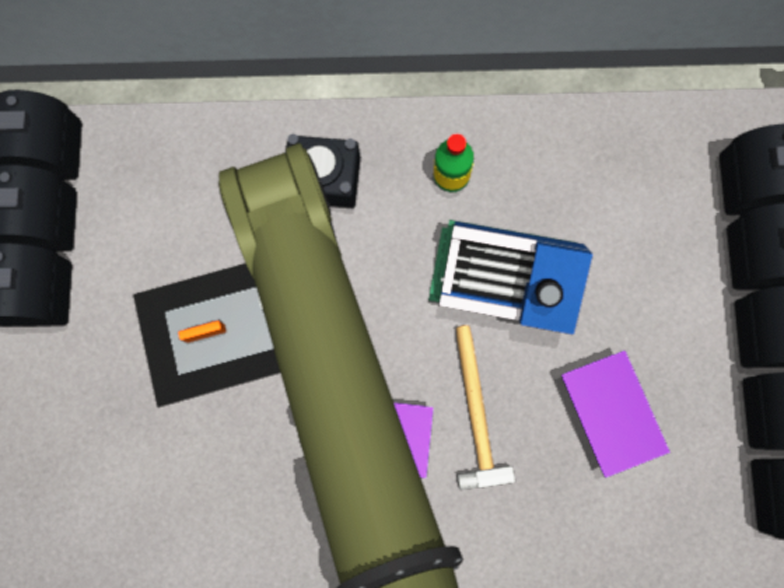

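View pics/s6.png

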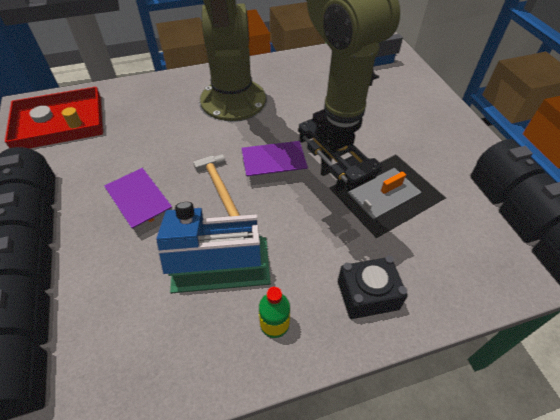

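The lid lies flat and centred on the mat, the bystanders have not moved and the gripper is clear. I hand the job in.

```bash
python3 -c "
from h import *
print(close_job())"
```

```text
the job is handed in; nothing more can be done
None
```

The lid is out of the case and lies flat, handle up, in the middle of the rubber mat. I handed the job in at about 23 s; `close_job` gives no verdict.

**What I did:** The case was locked: the raised lid stopped dead after about 7 mm at 11 N, so I stopped pulling and set it back down. I turned the knob clockwise to its stop, where the moment rose to 0.49 N m. After that the lid slid out with about 1 N along the grooves. I lowered it onto the mat, pressed it down at 10 N with the fingers still on it, then released it.

**Last checks:**
- **Position:** the fin was measured at (0.523, 0.322) m. That puts the lid's centre within about 5 mm of my estimate of the mat's centre.
- **Bystanders:** by eye in the final pictures, the bottle is upright and the bottle, hammer and casting look unmoved. The arm hides part of the casting from above, but the scene view shows it whole.
- **Robot:** the gripper was empty at z = 0.17 m, with less than 1 N on it.

**What disagreed:**
- **Raise height:** at 10 mm of rise the lid already met about 7 N of resistance, although 14 mm should have been free. I slid it at about 9 mm instead, still above the 7 mm lip.
- **Wrist moment:** it showed an unexplained 0.3 to 0.8 N m about the slide axis. It was present with the gripper empty too, so I took it for an offset.

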